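# Take the rim width off the pattern stick and try it on the cup

## Task

Pick up the sprung steel calipers by their two wooden grips and squeeze them until their points stand just above the two notches of the pattern stick with the rounded, drilled end. Carry that same width to the biscuit-fired cup standing on the round bat, to check that it passes: bring the points one either side of the cup, level with its middle height and across its middle, touching neither the cup nor the bat. Finish there, still squeezing the calipers to that width and holding them steady in the air; do not shift the cup, the sticks or anything lying around them.

Things in the scene. Friction and masses are not known exactly. Their poses are not given: they have to be found in the camera images.
- calipers: Sprung steel calipers lying flat (legs open sideways), 205 mm long, 130 mm wide, 24 mm high, 115 g: a round spring bow and two legs on upright pins, bulging out and turning in to two points. Origin: midway between the pins, at the underside (the bow reaches 39 mm behind, -x); x runs between the legs to the points, y to the left leg, z up. Loose.
- leg_left (a joint): Swing of the left leg about its pin, rad: 0 sprung open (at rest both legs 0: 106 mm between the points, 58 mm over the grips), 0.09 on both legs at the pattern's 76 mm, 0.19 fully squeezed. Springs back when let go.
- leg_right (a joint): The same for the right leg. Points close about 2 mm per 1 mm of squeeze; at 76 mm the grips measure 44 mm over their outer faces, then parallel, and push back with about 7 N. No stop there: they can be squeezed on to under 50 mm.
- grip_left (a point): Centre of the outer face of the left leg's wooden grip: a flat scale 36 mm long (along the leg) and 24 mm high, from the underside of the calipers up; this point is 12 mm above the underside and about 80 mm ahead of the calipers' origin. Squeeze here and on grip_right.
- grip_right (a point): The same on the right leg.
- point_left (a point): Point of the left leg, on its inner side, 12 mm above the calipers' underside and about 165 mm ahead of their origin. The steel is 8 to 9 mm high at the point (4.5 mm either way of this height), 16 mm high farther back along the leg.
- point_right (a point): The same on the right leg.
- rim_stick: The pattern stick to use: a light wooden strip 24 mm wide and 10 mm thick, straight part 116 mm long, with one end (-y) rounded and drilled through. Origin: centre of the straight part, on the underside; y along the stick, x across it toward the edge with the notches, z up. Two 5 mm notches in that edge, each carried on by a dark pencil line across the top, lie 76 mm apart. Loose on the table.
- rim_stick_notch_a (a point): Notch line at the +y end of the rim stick, 38 mm from its middle: the point in the notch, 9 mm from the stick's centre line (+x), level with its top face (10 mm above the table).
- rim_stick_notch_b (a point): Notch line at the other (-y, rounded and drilled) end, likewise.
- foot_stick: The other pattern stick, not used now: 100 x 24 x 10 mm, both ends square, no hole, notches 48 mm apart. Origin as on the rim stick. Leave it alone.
- cup: The cup to check (not the like one on the banding wheel at the far right): small biscuit-fired cup with a painted band, upright on a round bat: 61 mm high, 67 mm across at the rim, about 64 mm across at mid height, 52 mm at the foot. Origin: centre of its foot; z up along its axis. Loose, 110 g.
- cup_bat: Round grey bat under the cup, 222 mm across and 11 mm thick, fixed. Origin: centre of its underside.
- dry_timer: Wind-up timer with ribbed top, 63 mm across and 43 mm high, at the back. Origin: centre of the underside. Leave it alone.
- liner_brush: Fine black brush, 142 x 12 x 7 mm, lying in front of the sticks. Origin: centre of the underside. Leave it alone.
- croc: Flat clay crocodile, 110 x 63 x 8 mm, near the robot's edge. Origin: centre of the underside. Leave it alone.
- elephant: Flat clay elephant, 51 x 68 x 7 mm, near the robot's edge. Origin: centre of the underside. Leave it alone.
There are look-alikes about, which are no part of the job. Leave any blue look-alike of the cup alone.

How it is judged:
By the outcome, as a careful person would: the job done as asked, in the order asked, and still so for the second after the job is handed in, while the arm keeps its last pose, push and grip.
It also fails if it takes over 50 s, if anything falls off the work surface, if the arm or the gripper's body presses on something with over 40 N, if the wrist force passes 120 N, or if a joint passes its speed limit or range.

## Robot

A 6-joint arm with a two-finger parallel gripper is mounted at the origin on a cart in front of the work surface, level with it; the furniture and walls round the work are solid. World frame = base frame: x ahead of the robot, y to its left, z up, the work surface at z = 0. Lengths are in m, angles in rad, forces in N, time in s.
With the tool pointing down it reaches from about 0.3 to 0.75 m from the base axis. Payload 8.5 kg.
Tool frame: the origin (TCP) lies at the very end of the fingers, on their centre line; the grasp point (between the pads) lies r.tcp_to_grasp behind it (r.tcp_to_grasp is the distance from the TCP to the grasp point, in m); z points along the fingers, y is the line along which they close (so a half turn about z gives the same grasp; the last joint's range is limited). The gripper opens to 88 mm and grips with 3 to 60 N. Pads are 18 mm wide; open, the fingers measure 123 mm over their backs; the gripper's body (75 mm by 187 mm) begins 45 mm behind the grasp point.
Start: joints at [1.104, 0.381, 1.297, -0, 1.464, -0.215], TCP at [0.137, 0.533, 0.239] pointing down, gripper open.
Joint ranges: [-3.11, 3.11], [-0.89, 2.33], [0.22, 2.48], [-1.42, 4.56], [0.17, 2.85], [-2.88, 2.88]. Speed limits (rad/s): [2.39, 2.39, 3.14, 3.14, 3.14, 3.14].

## Interface

Orientations are given as a unit quaternion [x, y, z, w].
In Python, from workcell import r, kin, optics, finish_job, models gives the robot as it stands. Calls block until the motion is done:
- r.movep(position, orientation): joint-space move of the TCP to a pose.
- r.move_straight(position, v=0.15, rotation=None, threshold=None): straight line of the TCP; rotation=None keeps the orientation; v is the mean speed in m/s. With threshold (N) it stops when the force on the tool has changed by that much, and returns True; else False.
- r.move_joints(angles): joint-space move.
- r.command_gripper(opening): finger opening in m; the grip force is fixed at half the most; returns when the fingers have stopped.
- r.sleep(seconds).
- kin.solve_ik(position, orientation): joint angles nearest the present ones, or None.
- r.sense(): the state.
- optics.grab_frame(name): name is "scene" or "top"; returns a dict with "image" (420x560x3 uint8, blue, green, red), "range_z" (420x560 float32, m along the optical axis (not along the pixel's ray), 0 where there is no reading), "vfov" (degrees; the focal length in pixels is half the picture's height over the tangent of half this angle, whatever the lens; pixels are square), "cx", "cy" (the principal point, pixels), "k1" (the pictures are not rectified: a ray, as slopes to the right and down, at radius r is drawn at 1 + k1 r^2 times it, then the intrinsics apply), "R" (3x3) and "t" (3): a world point X has camera coordinates R X + t. Camera axes: x right, y down, z forward; pixel columns grow to the right and rows downward; lengths in m; the calibration is good to about 2 mm. A picture is of the moment at which its call begins.
A pose or a line that the arm cannot do raises r.MotionError and nothing moves.
- finish_job(): hands the job in; it is judged then, once.
Trained networks look in the newest picture that a camera, given by its name, has taken for a name from the list of things; names that differ only in an ending like _2 or _b are one class to them, and where a whole thing is asked for, a point or a joint stands for the part that bears it (a point fixed in the world has none). Each returns a list of dicts, best first, with "p" (0 to 1); they miss things now and then, are a little off and sometimes report something else, mostly with a low value. They report only what shows in the picture. A call takes as long as a camera call. They do not tell look-alikes from the thing itself.
- models.boxes_of(camera, target): "extent" ([left, top, right, bottom] in pixels, round what is visible of it).
- models.spot_point(camera, target): "location" ([row, column] in pixels: a listed point, or the origin of a listed thing).
The state is a dict: "t": time; "qpos": joint angles; "joint_velocities": joint speeds; "effort": joint torques, N m; "tool_pos": TCP position; "tcp_rot": TCP orientation; "wrist_force": force on the tool from outside, world axes, zero at the start; "wrist_torque": the same for the moment, N m; "finger_gap": finger opening in m; "grasp_force": force on a finger pad.
Only numpy, scipy, OpenCV 4.12 (cv2) and the standard library are available. Lean on these libraries where they do the work, as an engineer would, in place of code of your own. Each camera call takes 0.05 s, during which the arm holds its last target. There are 200 camera calls.

## Working session

There is one attempt and no reset: what is moved stays moved. The work goes in short steps, each a Python script; the robot and the scene stay as the last script left them, time stands still between calls to the robot, and variables do not carry over. Pictures are saved under pics/ and viewed, at most 10 in all, crops included, and the job is handed in when it is done.

```bash
mkdir -p pics
cat > h.py <<'E'
import numpy as np, cv2
from workcell import r, kin, optics, finish_job, models
def und(f,u,v):
    F=f["image"].shape[0]/2/np.tan(np.radians(f["vfov"])/2)
    d=np.array([(u-f["cx"])/F,(v-f["cy"])/F]); s=d.copy()
    for _ in range(20): s=d/(1+f["k1"]*(s@s))
    return s
def at_z(f,u,v,z):
    s=und(f,u,v); R=np.array(f["R"]);t=np.array(f["t"])
    d=R.T@np.array([s[0],s[1],1]); c=-R.T@t
    return c+d*(z-c[2])/d[2]
def at_depth(f,u,v):
    s=und(f,u,v); z=float(f["range_z"][int(round(v)),int(round(u))])
    return np.array(f["R"]).T@(np.array([s[0],s[1],1])*z-np.array(f["t"]))
def proj(f,X):
    F=f["image"].shape[0]/2/np.tan(np.radians(f["vfov"])/2)
    c=np.array(f["R"])@X+f["t"]; s=c[:2]/c[2]; s=s*(1+f["k1"]*(s@s))
    return s*F+[f["cx"],f["cy"]]
E
python3 - <<'E'
from h import *
np.set_printoptions(precision=4,suppress=True)
F={}
for c in("scene","top"):
    f=F[c]=optics.grab_frame(c); cv2.imwrite(f"pics/{c}0.png",f["image"])
    print(c,"cam pos",-np.array(f["R"]).T@f["t"],f["vfov"],f["k1"])
Z=dict(calipers=0,grip_left=.012,grip_right=.012,point_left=.012,point_right=.012,rim_stick=0,rim_stick_notch_a=.01,rim_stick_notch_b=.01,cup=.011,cup_bat=0)
for n,z in Z.items():
  for c in F:
    for d in models.spot_point(c,n)[:3]:
      v,u=d["location"]; print(n,c,round(d["p"],2),np.round([u,v],1),at_z(F[c],u,v,z)[:2])
print(r.tcp_to_grasp,r.sense())
E
```

```text
scene cam pos [-0.3217  0.9999  1.0188] 42.597250792872934 -0.16790898546715632
top cam pos [0.3679 0.0113 1.0198] 56.41433579442748 -0.06902137006695193
calipers scene 0.63 [344.1 209.5] [ 0.3584 -0.103 ]
grip_left scene 0.75 [223.5 259.5] [0.4849 0.2918]
grip_left top 0.5 [293.  238.1] [ 0.4718 -0.0226]
grip_left top 0.46 [168.  228.3] [0.4907 0.3038]
grip_right scene 0.55 [233.  249.7] [0.4915 0.2471]
grip_right top 0.67 [189.1 225.6] [0.4989 0.2486]
grip_right top 0.48 [319.9 188.4] [ 0.6047 -0.0918]
grip_right top 0.44 [263.2 189.3] [0.5993 0.0577]
point_left scene 0.77 [190.1 255.9] [0.567 0.339]
point_left top 0.54 [155.6 201.6] [0.5611 0.3416]
point_right scene 0.52 [213.8 237. ] [0.5714 0.2422]
point_right top 0.6 [195.1 190. ] [0.5942 0.238 ]
point_right top 0.32 [417.8 213.1] [ 0.5436 -0.3501]
rim_stick top 0.84 [245.8 194.4] [0.5873 0.1043]
rim_stick top 0.32 [275.  276.9] [0.3717 0.0219]
rim_stick top 0.24 [293.9 237.7] [ 0.4741 -0.0254]
rim_stick_notch_a top 0.97 [263.9 189.6] [0.599  0.0559]
rim_stick_notch_a top 0.59 [235.2 190.1] [0.5963 0.1318]
rim_stick_notch_b top
[... 174 characters left out ...]
37 -0.3577]
cup top 0.69 [371. 303.] [ 0.3103 -0.2228]
cup top 0.67 [419.7 203.9] [ 0.5686 -0.3565]
cup top 0.62 [197.1 190.4] [0.5934 0.2328]
cup_bat top 0.59 [419.2 212.4] [ 0.5477 -0.3583]
0.0187 {'t': 1.1, 'qpos': array([ 1.1037,  0.3806,  1.2974, -0.    ,  1.4636, -0.2153]), 'joint_velocities': array([-0.001 ,  0.0014, -0.0007,  0.0004, -0.0003, -0.0006]), 'effort': array([  0.0017, -43.7796, -22.4726,   0.0713,   0.0313,  -0.    ]), 'tool_pos': array([0.137 , 0.5326, 0.2388]), 'tcp_rot': array([ 0.1256,  0.9921, -0.    , -0.    ]), 'wrist_force': array([-0.4001,  1.6414, -0.4002]), 'wrist_torque': array([-0.0115,  0.0336,  0.0002]), 'grasp_force': 0.0, 'finger_gap': 0.0884168875563299}
```

View pics/top0.png

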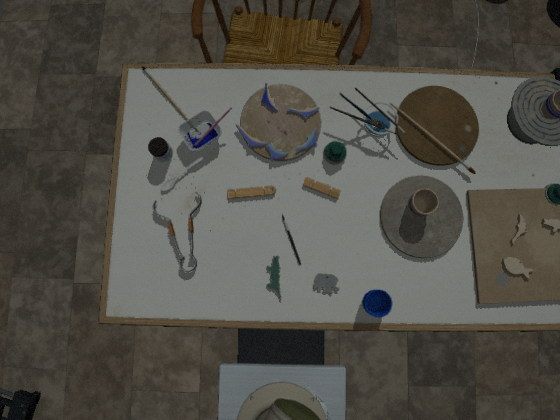

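View pics/scene0.png

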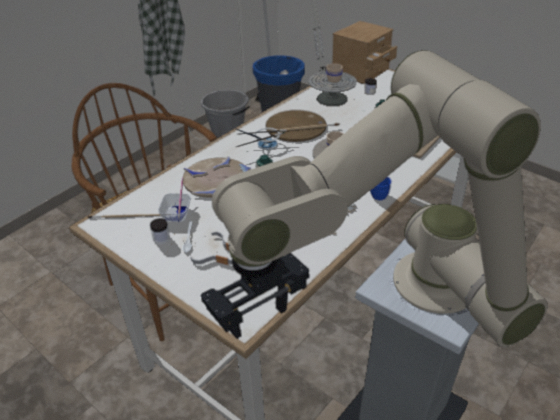

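Run:
```python
import cv2,numpy as np
im=cv2.imread("pics/top0.png")
a=cv2.resize(im[175:285,140:350],None,fx=3.8,fy=3.8,interpolation=cv2.INTER_CUBIC)
cv2.imwrite("pics/crop.png",a)
```

```text
(no output)
```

View pics/crop.png

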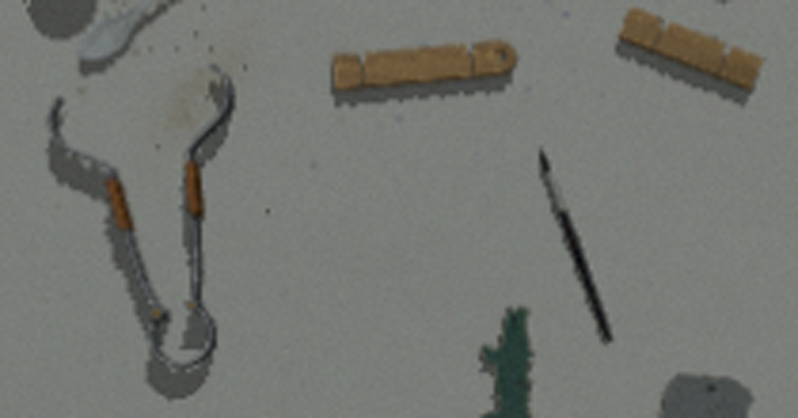

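Run:
```python
from h import *
np.set_printoptions(precision=4,suppress=True)
f=optics.grab_frame("top")
c=lambda x,y:(140+x/3.8-.37,175+y/3.8-.37)
P={n:at_z(f,*c(x,y),z)[:2] for n,(x,y,z) in dict(pl=(58,100,.016),pr=(213,75,.016),gl=(119,204,.024),gr=(194,190,.024),pinl=(157,313,.024),pinr=(191,305,.024)).items()}
for n in P: print(n,P[n])
print("pts width",np.linalg.norm(P['pl']-P['pr']),"grips",np.linalg.norm(P['gl']-P['gr']))
m=lambda a:(P[a+'l']+P[a+'r'])/2
d=m('p')-m('pin'); print("axis",np.linalg.norm(d),np.degrees(np.arctan2(d[1],d[0])),"gripmid",m('g'),"along",(m('g')-m('pin'))@d/np.linalg.norm(d), "left dir from grips", np.degrees(np.arctan2(*(P['gl']-P['gr'])[::-1]))-90,"pts",np.degrees(np.arctan2(*(P['pl']-P['pr'])[::-1]))-90)
print("table z",at_depth(f,300,215),"stick",at_depth(f,245,194))
def circ(zlo,zhi,x0,x1,y0,y1):
    pts=np.array([at_depth(f,u,v) for u in range(x0,x1) for v in range(y0,y1)])
    s=pts[(pts[:,2]>zlo)&(pts[:,2]<zhi)]
    (cc,rr)=cv2.minEnclosingCircle((s[:,:2]*1000).astype(np.float32)); print(len(s),"circle",cc,rr,"zmax",np.percentile(s[:,2],95))
    A=np.c_[2*s[:,:2],np.ones(len(s))];x=np.linalg.lstsq(A,(s[:,:2]**2).sum(1),rcond=None)[0];print("fit",x[:2],np.sqrt(x[2]+x[:2]@x[:2]))
circ(.066,.08,405,445,180,222)
circ(.045,.08,405,445,180,222)
circ(.005,.016,375,470,170,260)
```

```text
pl [0.562  0.3423]
pr [0.5816 0.2349]
gl [0.4894 0.2926]
gr [0.5    0.2418]
pinl [0.4163 0.2623]
pinr [0.4222 0.2396]
pts width 0.10917797800995985 grips 0.051902917497679744
axis 0.15710900856299354 13.86375623888112 gripmid [0.4947 0.2672] along 0.07710413095114729 left dir from grips 11.815233467877718 pts 10.326750312702899
table z [ 0.5345 -0.0406  0.0003] stick [0.586  0.1054 0.0108]
133 circle (564.34033203125, -348.4725036621094) 33.04640579223633 zmax 0.07383171526213679
fit [ 0.5641 -0.3484] 0.030606457166208034
301 circle (564.4413452148438, -348.37469482421875) 33.105506896972656 zmax 0.07300624397865822
fit [ 0.5638 -0.3478] 0.030162258982009034
4750 circle (562.5147705078125, -388.2129211425781) 147.61309814453125 zmax 0.013539813020862683
fit [ 0.5408 -0.3624] 0.08244663882203451
```

```bash
cat >> h.py <<'E'
def q(deg):
    p=np.radians(90+deg/2); return [np.cos(p),np.sin(p),0,0]
def S():
    s=r.sense(); print({k:np.round(s[k],4) for k in("t","tool_pos","wrist_force","finger_gap","grasp_force")}); return s
E
python3 - <<'E'
from h import *
g=[.4955,.2675]
r.movep([*g,.13],q(12)); S()
hit=r.move_straight([*g,.0035],v=.08,threshold=8); print(hit); S()
f=optics.grab_frame("scene"); cv2.imwrite("pics/s1.png",cv2.resize(f["image"][190:300,150:300],None,fx=4,fy=4,interpolation=2))
f=optics.grab_frame("top"); cv2.imwrite("pics/t1.png",cv2.resize(f["image"][175:285,130:280],None,fx=4,fy=4,interpolation=2))
a=[cv2.imread(f"pics/{n}1.png") for n in"st"]; cv2.imwrite("pics/st1.png",cv2.resize(np.hstack(a),(800,293)))
E
```

```text
{'t': np.float64(2.8333), 'tool_pos': array([0.4952, 0.2682, 0.1302]), 'wrist_force': array([ 0.1078, -0.0422,  0.3139]), 'finger_gap': np.float64(0.0879), 'grasp_force': np.float64(0.0)}
False
{'t': np.float64(4.5667), 'tool_pos': array([0.4957, 0.2676, 0.0039]), 'wrist_force': array([-0.3876, -0.3134,  0.0318]), 'finger_gap': np.float64(0.088), 'grasp_force': np.float64(0.0)}
```

View pics/st1.png

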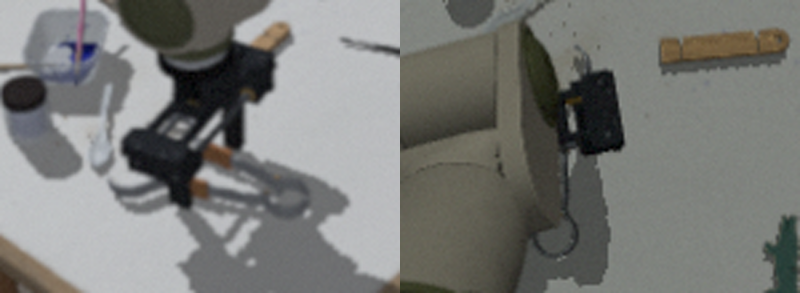

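The scene half (left) shows the two fingers standing either side of the orange grips, near (190,190) and (240,120). The top view is mostly hidden by the wrist. I'll close and lift.

Run:
```python
from h import *
g=r.sense()["tool_pos"][:2]
for o in(.056,.050,.0455): r.command_gripper(o); S()
r.move_straight([*g,.10],v=.08); S()
# carry to near the stick, above it
r.movep([.505,.094,.10],q(2)); S()
for c,(y0,x0) in dict(scene=(150,170),top=(150,190)).items():
    f=optics.grab_frame(c); cv2.imwrite(f"pics/{c}2.png",f["image"])
    for n in("point_left","point_right","grip_left","grip_right"):
        for d in models.spot_point(c,n)[:2]: print(c,n,round(d["p"],2),np.round(d["location"][::-1],1))
a=[cv2.resize(cv2.imread(f"pics/{n}2.png")[y0:y0+150,x0:x0+150],(400,400),interpolation=2) for n,(y0,x0) in dict(scene=(150,170),top=(150,190)).items()]; cv2.imwrite("pics/st2.png",np.hstack(a))
```

```text
{'t': np.float64(5.3), 'tool_pos': array([0.4956, 0.2675, 0.0035]), 'wrist_force': array([0.6737, 0.2548, 0.0426]), 'finger_gap': np.float64(0.0557), 'grasp_force': np.float64(1.6522)}
{'t': np.float64(5.6), 'tool_pos': array([0.4955, 0.2675, 0.0035]), 'wrist_force': array([ 0.4969,  0.4254, -0.0969]), 'finger_gap': np.float64(0.0498), 'grasp_force': np.float64(4.069)}
{'t': np.float64(5.8833), 'tool_pos': array([0.4955, 0.2675, 0.0035]), 'wrist_force': array([-0.0296,  0.63  ,  0.7044]), 'finger_gap': np.float64(0.0453), 'grasp_force': np.float64(6.0116)}
{'t': np.float64(7.2417), 'tool_pos': array([0.4955, 0.2675, 0.0995]), 'wrist_force': array([ 0.4959,  0.0092, -0.2891]), 'finger_gap': np.float64(0.0458), 'grasp_force': np.float64(5.5775)}
{'t': np.float64(7.975), 'tool_pos': array([0.505 , 0.0947, 0.1   ]), 'wrist_force': array([ 0.5883,  0.5976, -0.9823]), 'finger_gap': np.float64(0.0457), 'grasp_force': np.float64(5.5774)}
scene point_left 0.57 [234.9 191.5]
scene point_left 0.56 [245.  208.6]
scene grip_left 0.58 [260.  197.4]
scene grip_right 0.72 [235.  190.4]
scene grip_right 0.55 [268.7 190.1]
top point_left 0.35 [295.1 238.8]
top grip_right 0.65 [418.7 215.2]
```

View pics/st2.png

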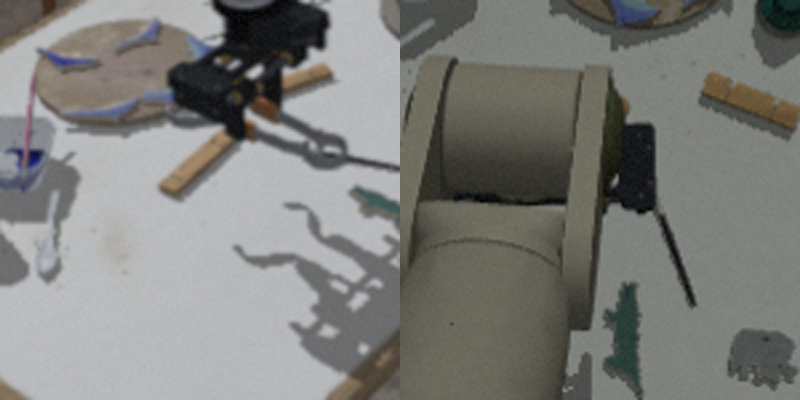

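Run:
```python
from h import *
np.set_printoptions(precision=4,suppress=True)
try: r.movep([.45,.06,.12],q(-90))
except r.MotionError as e: print(e); r.movep([.45,.06,.12],q(90))
r.command_gripper(.044); r.sleep(.3); s=S(); print(s["tcp_rot"],s["qpos"])
for c in("top","scene"):
    f=optics.grab_frame(c); cv2.imwrite(f"pics/{c}3.png",f["image"]); np.savez(f"{c}3.npz",**f)
    print(c,"tcp px",proj(f,s["tool_pos"]), "exp pts",[proj(f,np.array([.45+dx,-.025,.13])) for dx in(-.038,.038)])
    for n in("point_left","point_right","grip_left","grip_right"):
        for d in models.spot_point(c,n)[:2]:
            v,u=d["location"]; print(c,n,round(d["p"],2),np.round([u,v],1),at_z(f,u,v,.13),at_depth(f,u,v))
def crop(c,n=130,w=400):
    f=np.load(c+"3.npz"); u,v=proj(f,np.array([.45,0,.12])).astype(int); x0,y0=max(u-n//2,0),max(v-n//2,0); print(c,x0,y0)
    return cv2.resize(f["image"][y0:y0+n,x0:x0+n],(w,w),interpolation=2)
cv2.imwrite("pics/st3.png",np.hstack([crop("top"),crop("scene")]))
```

```text
{'t': np.float64(10.3583), 'tool_pos': array([0.45, 0.06, 0.12]), 'wrist_force': array([-0.7505,  0.6469, -1.0237]), 'finger_gap': np.float64(0.0442), 'grasp_force': np.float64(6.5343)}
[0.7071 0.7071 0.     0.    ] [-0.1292  0.3529  1.7392  0.      1.0495 -0.1293]
top tcp px [258.6441 242.0119] exp pts [array([295.5083, 259.0963]), array([295.9434, 225.8091])]
top point_right 0.51 [297.2 259.1] [ 0.4121 -0.0288  0.13  ] [ 0.4185 -0.0346  0.0011]
scene tcp px [286.6336 191.9576] exp pts [array([315.6004, 180.0416]), array([294.6916, 170.8628])]
scene point_left 0.44 [294.4 174.8] [ 0.4761 -0.0085  0.13  ] [0.4057 0.0804 0.2084]
scene point_left 0.29 [344.1 153.2] [ 0.4277 -0.194   0.13  ] [0.1427 0.2601 0.4681]
scene point_right 0.54 [315.3 180.1] [ 0.4125 -0.0242  0.13  ] [0.3606 0.0482 0.1929]
scene grip_left 0.61 [282.2 186.3] [0.4681 0.0572 0.13  ] [0.4639 0.0623 0.1347]
scene grip_right 0.69 [292.7 192.4] [0.4269 0.0617 0.13  ] [0.4201 0.0703 0.1381]
top 219 177
scene 234 117
```

View pics/st3.png

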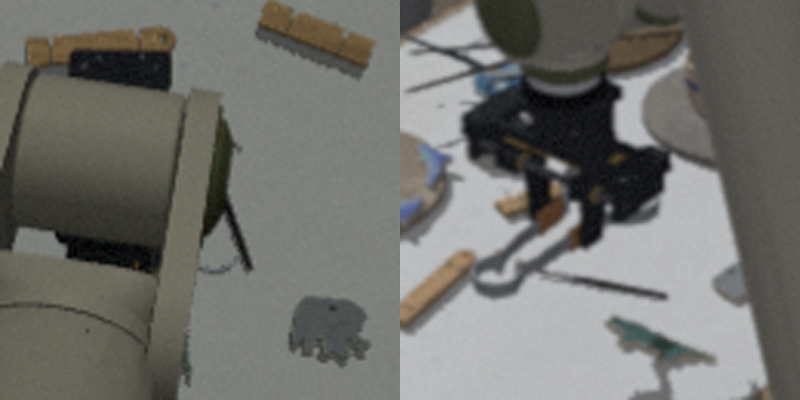

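Top half: only the tips poke out from under the wrist, near crop (240,150) and (242,268), i.e. pixels (297,226) and (297,260), within about 4 mm of the prediction. I'll move left so that the top camera sees the legs clearly.

Run:
```python
from h import *
np.set_printoptions(precision=4,suppress=True)
r.movep([.45,.25,.12],q(-90)); r.sleep(.2); s=S()
c="top"; f=optics.grab_frame(c); np.savez("top4.npz",**f)
print("exp pts",[proj(f,np.array([.45+dx,.165,.13])) for dx in(-.038,.038)])
for n in("point_left","point_right","grip_left","grip_right","calipers"):
    for d in models.spot_point(c,n)[:2]:
        v,u=d["location"]; print(c,n,round(d["p"],2),np.round([u,v],1),at_z(f,u,v,.13),at_depth(f,u,v))
u,v=proj(f,np.array([.45,.18,.13])).astype(int); x0,y0=u-50,v-37; print(x0,y0)
cv2.imwrite("pics/t4.png",cv2.resize(f["image"][y0:y0+75,x0:x0+100],(800,600),interpolation=2))
# points of the depth map in a slab
P=np.array([[*at_depth(f,uu,vv),uu,vv] for uu in range(x0,x0+100) for vv in range(y0,y0+75)])
k=P[(P[:,2]>.08)&(P[:,2]<.16)&(P[:,1]<.21)]; print(len(k)); print(k[np.argsort(k[:,1])][:25])
```

```text
{'t': np.float64(11.8417), 'tool_pos': array([0.4504, 0.2487, 0.1201]), 'wrist_force': array([ 0.9849, -1.3037, -0.8537]), 'finger_gap': np.float64(0.044), 'grasp_force': np.float64(6.5343)}
exp pts [array([211.7765, 257.3439]), array([213.2761, 224.1893])]
top point_left 0.67 [213.4 223.7] [0.4891 0.1648 0.13  ] [ 0.5073  0.1877 -0.0031]
top point_right 0.5 [215.6 258.2] [0.4103 0.1562 0.13  ] [ 0.4165  0.1776 -0.0016]
top grip_left 0.41 [176.3 227.5] [0.4786 0.2503 0.13  ] [0.446  0.18   0.3919]
155 203
116
[[  0.4906   0.1609   0.1314 215.     223.    ]
 [  0.4888   0.1614   0.128  215.     224.    ]
 [  0.4105   0.1618   0.1319 213.     258.    ]
 [  0.4083   0.1622   0.1293 213.     259.    ]
 [  0.4929   0.1633   0.1317 214.     222.    ]
 [  0.4907   0.1633   0.1308 214.     223.    ]
 [  0.4081   0.1636   0.1339 212.     259.    ]
 [  0.406    0.1643   0.1295 212.     260.    ]
 [  0.4105   0.1644   0.1304 212.     258.    ]
 [  0.4948   0.1653   0.134  213.     221.    ]
 [  0.4057   0.1654   0.1364 211.     260.    ]
 [  0.4928   0.1655   0.1322 213.     222.    ]
 [  0.4038   0.1669   0.1273 211.     261.    ]
 [  0.4033   0.1673   0.138  210.     261.    ]
 [  0.4949   0.1677   0.1333 212.     221.    ]
 [  0.4057   0.1678   0.1356 210.     260.    ]
 [  0.4973   0.1679   0.1326 212.     220.    ]
 [  0.4015   0.169    0.1278 210.     262.    ]
 [  0.4033   0.1696   0.1377 209.     261.    ]
 [  0.4968   0.1697   0.1357 211.     220.    ]
 [  0.4993   0.17     0.1348 211.     219.    ]
 [  0.4013   0.1706   0.1313 209.     262.    ]
 [  0.4994   0.1725   0.1333 210.     219.    ]
 [  0.4034   0.1726   0.1333 208.     261.    ]
 [  0.4012   0.1728   0.1321 208.     262.    ]]
```

View pics/t4.png

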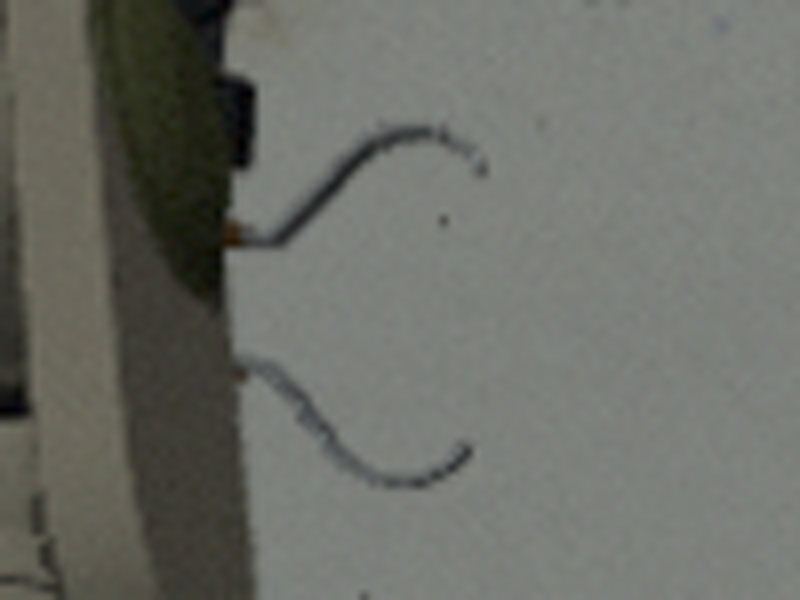

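Both tips are clear at crop (485,175) and (467,447), which makes the gap about 76 mm. The tips sit 87 mm ahead of the TCP and are skewed about -1°. Next I'll refine the stick's direction by segmentation.

Run:
```python
from h import *
np.set_printoptions(precision=4,suppress=True)
f=dict(np.load("top4.npz")); im=cv2.imread("pics/top0.png")
# precise tips
for n,(u,v) in dict(l=(155+485/8-.5,203+177/8-.5),r=(155+467/8-.5,203+444/8-.5)).items(): print(n,at_z(f,u,v,.131))
# rectify table top plane z=.01 around stick, 0.5mm px: rows = x from .64 down, cols = y from .16 down
xs=.64-np.arange(180)*.0005; ys=.17-np.arange(320)*.0005
M=np.array([[proj(f,np.array([x,y,.01])) for y in ys] for x in xs]).astype(np.float32)
o=cv2.remap(im,M[...,0],M[...,1],cv2.INTER_CUBIC)
h=cv2.cvtColor(o,cv2.COLOR_BGR2HSV); m=((h[...,1]>75)&(h[...,2]>70)).astype(np.uint8)*255
m=cv2.morphologyEx(m,cv2.MORPH_CLOSE,np.ones((15,15)))
c=max(cv2.findContours(m,0,2)[0],key=cv2.contourArea); rc=cv2.minAreaRect(c); b=cv2.boxPoints(rc); print(rc)
print(np.c_[.64-b[:,1]*.0005,.17-b[:,0]*.0005])
pc=lambda x,y:((.17-y)/.0005,(.64-x)/.0005)
big=cv2.resize(o,None,fx=2.5,fy=2.5); cv2.polylines(big,[np.int32(b*2.5)],True,(0,0,255),1)
for p in((.5963,.1318),(.599,.0559)): cv2.circle(big,tuple(int(2.5*k) for k in pc(*p)),4,(255,0,0),1)
cv2.imwrite("pics/stick.png",big)
```

```text
l [0.4869 0.1605 0.131 ]
r [0.4105 0.1623 0.131 ]
((161.85366821289062, 94.68292236328125), (48.810726165771484, 253.7716064453125), 83.6598129272461)
[[0.5978 0.1535]
 [0.6118 0.0274]
 [0.5875 0.0247]
 [0.5735 0.1508]]
```

View pics/stick.png

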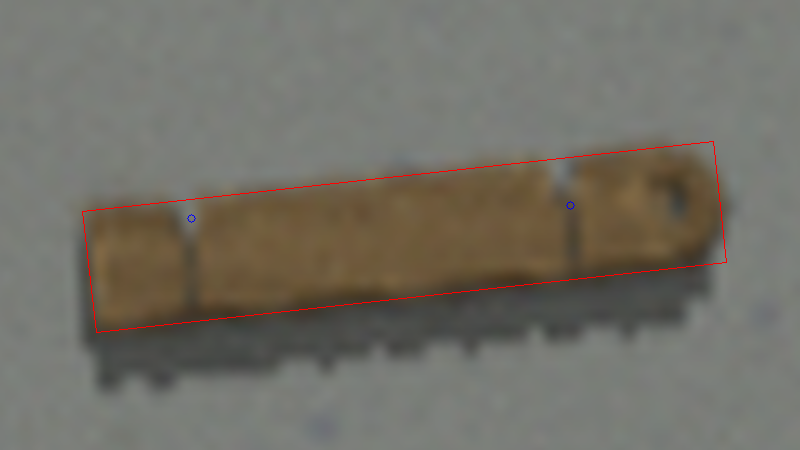

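Run:
```python
from h import *
np.set_printoptions(precision=4,suppress=True)
p=[.5145,.0852]
r.movep([*p,.10],q(7.5)); r.sleep(.2)
print(r.move_straight([*p,.03],v=.08,threshold=10)); print(r.move_straight([*p,.0115],v=.03,threshold=6)); r.sleep(.5); s=S(); print(s["tcp_rot"],q(7.5))
o=[]
for c in("top","scene"):
    f=optics.grab_frame(c); np.savez(c+"5.npz",**f)
    for n in("point_left","point_right"):
        for d in models.spot_point(c,n)[:2]:
            v,u=d["location"]; print(c,n,round(d["p"],2),np.round([u,v],1),at_z(f,u,v,.02),at_depth(f,u,v))
    u,v=proj(f,np.array([.59,.09,.02])).astype(int); print(c,u-40,v-50,proj(f,np.array([.5972,.1326,.02])),proj(f,np.array([.6054,.0574,.02])))
    o.append(cv2.resize(f["image"][v-50:v+50,u-40:u+40],(400,500),interpolation=2))
cv2.imwrite("pics/st5.png",np.hstack(o))
```

```text
False
False
{'t': np.float64(16.4083), 'tool_pos': array([0.5145, 0.0852, 0.0115]), 'wrist_force': array([-0.6678, -0.2993, -0.5591]), 'finger_gap': np.float64(0.044), 'grasp_force': np.float64(6.5343)}
[-0.0654  0.9979 -0.      0.    ] [np.float64(-0.06540312923014292), np.float64(0.9978589232386035), 0, 0]
top point_left 0.27 [417.8 217.9] [ 0.5296 -0.3468  0.02  ] [ 0.5309 -0.3498  0.0116]
top 210 141 [234.4914 188.8979] [263.2551 186.3608]
scene point_left 0.43 [233.2 213.3] [0.5945 0.1361 0.02  ] [ 0.6136  0.1181 -0.0008]
scene point_right 0.48 [237.7 212.9] [0.5852 0.1264 0.02  ] [0.5958 0.1162 0.0083]
scene 204 156 [233.3421 212.3773] [248.1862 199.2998]
```

View pics/st5.png

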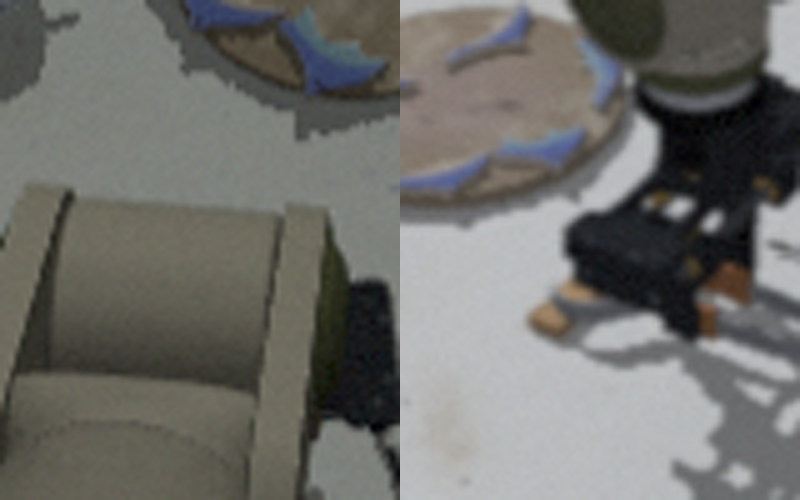

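The scene half (right) shows the left leg's tip lying over the stick's square end at crop (555,288), pixel (235,213). The notch projects to (233,212). There is no contact force. Next stop is the cup.

Run:
```python
from h import *
np.set_printoptions(precision=4,suppress=True)
s=r.sense(); p=s["tool_pos"]
r.move_straight([p[0],p[1],.12],v=.1)
f=optics.grab_frame("top")
print([(round(d["p"],2),np.round(d["extent"],1)) for d in models.boxes_of("top","cup")[:3]])
C=[]
for f in [f]+[optics.grab_frame("top") for _ in range(3)]:
    P=np.array([at_depth(f,u,v) for u in range(405,445) for v in range(180,225)]); k=P[P[:,2]>.066]
    (c,rr)=cv2.minEnclosingCircle((k[:,:2]*1000).astype(np.float32)); C.append([*c,rr,(k[:,1].min()+k[:,1].max())*500,(k[:,0].min()+k[:,0].max())*500])
print(np.array(C))
# predicted box of rim + foot for the estimated centre
th=np.linspace(0,2*np.pi,60)
for c0 in((.5643,-.3484),):
    X=[proj(f,np.array([c0[0]+R*np.cos(t),c0[1]+R*np.sin(t),z])) for R,z in((.0335,.072),(.026,.011)) for t in th]
    print(np.min(X,0),np.max(X,0))
```

```text
[(0.61, array([407.3, 187.9, 439. , 215.8])), (0.61, array([360.7, 290.6, 394.9, 317.2]))]
[[ 471.6653 -184.3413  221.522  -185.6394  481.6652]
 [ 474.2495 -183.2803  221.8132 -185.1742  481.5385]
 [ 473.3672 -182.6838  220.8672 -185.4108  481.6641]
 [ 471.5171 -184.0621  221.2059 -185.6861  481.7415]]
[407.0237 187.79  ] [438.3548 215.1521]
```

Run:
```python
from h import *
np.set_printoptions(precision=4,suppress=True)
x,y,Z=.4767,-.3491,.0335
r.movep([x-.085,y,.13],q(1.3)); r.sleep(.2)
print(r.move_straight([x-.085,y,Z],v=.1,threshold=10)); r.sleep(.3); S()
f=optics.grab_frame("top"); np.savez("top6.npz",**f)
for n in("point_left","point_right"):
    for d in models.spot_point("top",n)[:2]:
        v,u=d["location"]; print(n,round(d["p"],2),np.round([u,v],1),at_z(f,u,v,Z+.0085),at_depth(f,u,v))
print([proj(f,np.array([.564-.085,-.3487+s*.038,Z+.0085])) for s in(1,-1)])
a=f["image"][150:275,345:470]
f=optics.grab_frame("scene"); np.savez("scene6.npz",**f)
for n in("point_left","point_right"):
    for d in models.spot_point("scene",n)[:2]:
        v,u=d["location"]; print("scene",n,round(d["p"],2),np.round([u,v],1),at_z(f,u,v,Z+.0085),at_depth(f,u,v))
u,v=proj(f,np.array([.52,-.35,.04])).astype(int); print(u,v,[proj(f,np.array([.564-.085,-.3487+s*.038,Z+.0085])) for s in(1,-1)])
b=f["image"][v-62:v+63,u-62:u+63]
cv2.imwrite("pics/st6.png",np.hstack([cv2.resize(k,(400,400),interpolation=2) for k in(a,b)]))
```

```text
False
{'t': np.float64(21.4667), 'tool_pos': array([ 0.3918, -0.3492,  0.0338]), 'wrist_force': array([-0.3087, -0.255 , -0.3811]), 'finger_gap': np.float64(0.0439), 'grasp_force': np.float64(6.5344)}
[array([407.4689, 236.091 ]), array([437.0135, 236.5923])]
scene point_left 0.2 [265.6 167.6] [ 0.6547 -0.0834  0.042 ] [ 0.6788 -0.1103  0.0178]
345 147 [array([349.5199, 155.6496]), array([361.678 , 146.2755])]
```

View pics/st6.png

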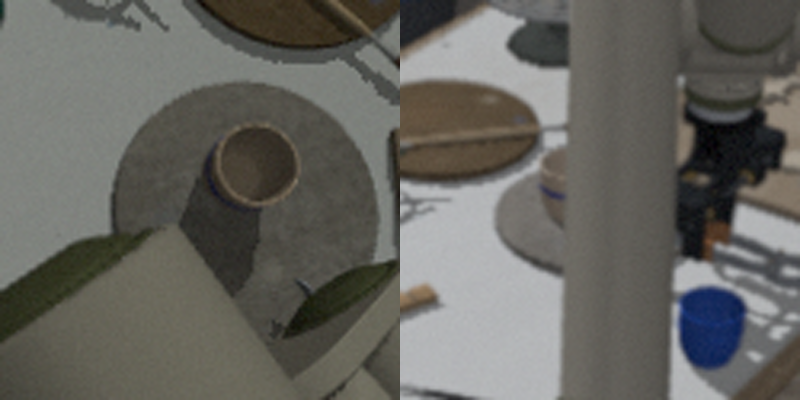

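The top half shows the cup on its bat, with the right-hand tip at crop (299,282), pixel (438.4,238). That is about 1 px off the prediction of (437.0,236.6). I'll refine it from the picture differences before going in.

Run:
```python
from h import *
np.set_printoptions(precision=4,suppress=True,linewidth=150)
f=dict(np.load("top6.npz")); im=f["image"]
g=cv2.cvtColor(im,cv2.COLOR_BGR2GRAY); print("cols 433..448"); 
for v in range(233,248): print(v,g[v,433:449])
k=np.array([[u,v,*at_depth(f,u,v)] for u in range(432,452) for v in range(232,250)]); k=k[(k[:,4]>.02)&(k[:,4]<.07)]; print(k)
```

```text
cols 433..448
233 [84 78 78 79 81 76 78 77 81 86 86 86 79 78 80 85]
234 [81 78 77 77 74 74 73 78 82 82 84 80 75 79 77 80]
235 [79 79 79 79 79 76 80 80 82 76 75 82 80 76 75 79]
236 [82 81 83 78 76 78 79 78 75 71 78 81 82 85 85 85]
237 [76 76 78 72 62 77 84 78 78 78 80 83 84 80 81 69]
238 [ 76  77  78  76  58  41  70 101  81  82  81  80  83  68  49  35]
239 [78 75 71 70 72 56 34 55 93 83 82 80 59 42 31 37]
240 [72 71 78 77 74 68 46 36 52 82 74 46 34 36 36 34]
241 [80 80 80 79 74 69 66 40 44 61 51 36 32 31 37 39]
242 [77 78 75 73 68 71 66 49 29 37 32 33 38 35 42 40]
243 [76 74 73 70 74 75 69 53 30 27 32 31 31 33 40 39]
244 [72 72 74 76 77 72 59 27 33 28 38 35 38 32 40 34]
245 [72 74 75 76 77 69 38 28 30 29 34 31 35 37 39 39]
246 [72 74 72 80 75 35 27 22 29 28 30 33 38 37 36 45]
247 [72 77 75 72 57 23 29 28 26 27 34 26 32 35 38 37]
[[437.     237.       0.4784  -0.3881   0.0384]
 [438.     237.       0.4776  -0.3879   0.0452]
 [438.     238.       0.4753  -0.3885   0.0434]
 [439.     237.       0.4775  -0.3897   0.0472]
 [439.     238.       0.4746  -0.3882   0.0504]
 [439.     239.       0.4728  -0.3911   0.0433]
 [439.     240.       0.471   -0.3938   0.0363]
 [440.     238.       0.4746  -0.3906   0.0508]
 [440.     239.       0.4728  -0.3934   0.0438]
 [440.     240.       0.4705  -0.3941   0.0418]
 [440.     241.       0.4681  -0.3948   0.04  ]
 [441.     239.       0.4727  -0.3956   0.0449]
 [441.     240.       0.4699  -0.3945   0.0472]
 [441.     241.       0.4678  -0.396    0.0433]
 [441.     242.       0.4655  -0.3969   0.0408]
 [442.     240.       0.47    -0.3971   0.0472]
 [442.     241.       0.4672  -0.396    0.0494]]
```

Run:
```python
from h import *
np.set_printoptions(precision=4,suppress=True)
print(r.move_straight([.4775,-.3486,.0332],v=.04,threshold=5)); r.sleep(.8); S()
f=optics.grab_frame("top")
print([(round(d["p"],2),np.round(d["extent"],1)) for d in models.boxes_of("top","cup")[:3]], proj(f,np.array([.565,-.3865,.0415])))
k=np.array([[u,v,*at_depth(f,u,v)] for u in range(425,455) for v in range(195,240)]); k=k[(k[:,4]>.02)&(k[:,4]<.08)&(k[:,3]<-.383)]; print(k[np.argsort(-k[:,2])][:14])
```

```text
False
{'t': np.float64(24.8583), 'tool_pos': array([ 0.4775, -0.3486,  0.0332]), 'wrist_force': array([-0.1627,  0.3241, -0.9808]), 'finger_gap': np.float64(0.0443), 'grasp_force': np.float64(6.5343)}
[(0.97, array([409.1, 188.7, 440.7, 217.5])), (0.56, array([227.3, 183.6, 273.1, 199.7]))] [435.377  203.2834]
[]
```

Run:
```python
from h import *
np.set_printoptions(precision=4,suppress=True)
f0=dict(np.load("top6.npz")); f=optics.grab_frame("top")
g=lambda im,b:cv2.cvtColor(im,cv2.COLOR_BGR2GRAY)[b[1]:b[3],b[0]:b[2]].astype(np.float32)
for b in((405,185,445,203),(405,185,445,212)):
    A,B=g(f0["image"],b),g(f["image"],b); print(cv2.phaseCorrelate(A,B,cv2.createHanningWindow(A.shape[::-1],cv2.CV_32F)), np.abs(A-B).mean())
i0=cv2.imread("pics/top0.png")
for b in((220,178,282,206),(298,170,345,202)):   # sticks
    A,B=g(i0,b),g(f["image"],b); print("sticks",cv2.phaseCorrelate(A,B),np.abs(A-B).mean())
D=np.abs(cv2.cvtColor(f["image"],6).astype(int)-cv2.cvtColor(f0["image"],6))[190:226:2,400:450:2]
print(np.array2string(D,max_line_width=200))
k=np.array([[u,v,*at_depth(f,u,v)] for u in range(395,455) for v in range(185,225)]); k=k[(k[:,4]>.066)&(k[:,4]<.08)]
print(len(k),cv2.minEnclosingCircle((k[:,2:4]*1000).astype(np.float32)))
S()
```

```text
((0.05583152112441425, -0.02162871430893354), 0.9145960125658247) 1.1200795
((0.11511588727881517, 0.5521561493623217), 0.8312028436749069) 1.900749
sticks ((-0.0295676577733488, -0.06151301921031482), 0.9490592618783315) 7.605415
sticks ((0.13271868691145627, -0.0032011705508452337), 0.9655562719951073) 7.682181
[[11  1  3  5  1  2  1  3  2  3  3  5  2  5  4  4  2  0  3  2  5  3  0  1  2]
 [ 0  1  1  6  5  1  2  2  6  1  6  3  2  2  2  0  3  2  6  5  5  4  2  3 19]
 [ 7  0  5  3  2  2  1  3  1  3  1  5  1  3  2  6  2  2  4  4  2  1  7 35 33]
 [ 2  5  0  0  0  0  2  2  2  1  2  3  3  2  4  1  1  2  2  2  4  5 38 41 32]
 [ 3  5  3  2  6  2  3  0  5  3  4  3  3  3  8  1  0  4  1  1 14 41 40 34 33]
 [ 2  5  4  6  1  1  0  3  8  0  3  5  2  6  7  6  1  0  1 32 42 43 37 33 29]
 [ 2  1  3  2  1  3  2  4  3  4  4  1  0  1  3  5  5  3  9 64 49 40 38 39 31]
 [ 1  0  5  9  1  4  1  8  2  0  3  4  3  0  2  1  2  4 19 56 43 42 40 30 11]
 [ 3 10  1  2  4  5  1  2  2  3  2  1  1  2  9  7  1 20 40 46 42 39 27 12 12]
 [ 4 24  0  1  3  6  1  2  1  1  1  3  1  1  3  0  1 50 73 47 46 26  7 10 25]
 [ 5 
[... 178 characters left out ...]
4  2  1  0  4  2  3 53 53 22 19 10 15  9 29 29 36]
 [ 4 14 41  3  2  0  2  3  4  5  5  1  0  5 11 17  7 17 15  7  9 26 29 32 31]
 [24 11 15 10  2  3  2  2  6  5  7  2  3  5 15 16 11 17  9 11 27 28 22 30 38]
 [54 18 23 27  5  5 19 15 22 19 19 10 13 11 12 14 22  8 16 28 25 29 29 31 31]
 [72 19 32 30 15  9 28 18 20 19 25  1 11  9 14  9 18 15 24 28 33 31 31 28 20]
 [78 67 21 25 24 26 32 24 21 23 11 19 23  2 12  5 22 12 23 20 22 23 25 24 13]]
95 ((564.7716064453125, -348.6874084472656), 33.03136444091797)
{'t': np.float64(25.0083), 'tool_pos': array([ 0.4775, -0.3486,  0.0332]), 'wrist_force': array([-0.1768,  0.3048, -0.6386]), 'finger_gap': np.float64(0.0442), 'grasp_force': np.float64(6.5343)}
```

Run:
```python
from h import *
np.set_printoptions(precision=4,suppress=True)
f0=dict(np.load("top6.npz")); f=optics.grab_frame("top")
D=np.abs(cv2.cvtColor(f["image"],6).astype(int)-cv2.cvtColor(f0["image"],6))[196:218,394:410]
print(np.array2string(D,max_line_width=150)); print([proj(f,np.array([.565,-.3486+s*.038,.0415])) for s in(1,-1)])
for u,v in((402,206),(402,207),(403,207),(402,208),(402,210),(403,208)): print(u,v,at_depth(f,u,v),at_z(f,u,v,.044))
```

```text
[[ 3  1  1  0  3  5  3  0  4  9  1  4  4  2  2  3]
 [ 1  0  1  1  3  2  3  1  1  0  2  3  3  3  3  5]
 [ 4  0  2  2  1  0  5  0  5  0  2  3  4  1  3  0]
 [ 1  5  1  3  1  3  1  1  3  2  3  3  4  3  3  4]
 [ 3  0  2  4  3  3  3  1  2  1  3  1  2  1  3  3]
 [ 3  3  3  0  3  1  3  5  0  3  2  2  3  1  7  3]
 [ 4  1  8  1  1  3  2  1  6  1  6  2  5  1  2  2]
 [ 2  0  1  5  1  4  6  4  1  0  2  5  7  3  0  3]
 [ 1  1  1  4  1  1  0  6  3  1  7  7 12  4  3  3]
 [ 7  1  3  8  1  1  1  4  6 13  2  8  1  1  1  4]
 [ 6  6  4  4  5  0  4  4 12 11  3  8  3  1  1  2]
 [ 1  0  1  6  1  3  6  1 22 12  7  2  3  2  5  4]
 [ 3  2  1  4  4  1  4 21 25 13  1  2  3  2  1  4]
 [ 0  2  2  6  2  0  1 38 19  6  1  1  0  1  7  8]
 [ 2  0  2  0  2  2  6 40 20  4  3  5  2  2  3  1]
 [ 3  1  4  1  2  3  5 38 28  2  2  4  3  4  2  5]
 [ 2  2  5  0  1  3 11 38 39 24  0  4  1  8  1  1]
 [ 4  1  3  6  4  2  3 40 39 23  4  1  4  3  3  0]
 [ 3  4  1  1  2  1  0 34 34 18 22  7  1  1  3  0]
 [ 5  4  3  3  4  1  0 22 33  9 49  3  1  1  1  0]
 [ 4  3  1  4  4  1  5  6  9  1 38 25  2  8  3  4]
 [ 3  3  3 16 15 17  5  0  2  3  9 30 22  3  1  1]]
[array([406.272 , 202.6762]), array([435.4151, 203.2842])]
402 206 [ 0.557  -0.3007  0.037 ] [ 0.5556 -0.2984  0.044 ]
402 207 [ 0.5534 -0.299   0.0421] [ 0.553  -0.2984  0.044 ]
403 207 [ 0.5527 -0.3002  0.0463] [ 0.5531 -0.3009  0.044 ]
402 208 [ 0.5501 -0.2977  0.0457] [ 0.5504 -0.2983  0.044 ]
402 210 [ 0.5449 -0.2974  0.0462] [ 0.5453 -0.2981  0.044 ]
403 208 [ 0.5499 -0.2998  0.0473] [ 0.5505 -0.3009  0.044 ]
```

```bash
python3 -c "
from h import *
S(); print(finish_job())"
```

```text
{'t': np.float64(25.0583), 'tool_pos': array([ 0.4775, -0.3486,  0.0332]), 'wrist_force': array([-0.1647,  0.3235, -1.4345]), 'finger_gap': np.float64(0.0438), 'grasp_force': np.float64(6.5344)}
the job is handed in; nothing more can be done
None
```

I handed the job in at about 25 s: calipers set to about 76 mm over the rim stick's notches, now held steady around the cup at about mid height, with cup and sticks unmoved; the arm partly hid both ends, so the right tip's final spot and the exact fit over the notches rest on earlier measurements.

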